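Thread the stripped pump parts onto the dowel in order

TASK

I am stripping a pump and keep its parts in order on the dowel that stands up out of the bench vice. Thread the four loose parts over the dowel, each lying flat on the one below: the square steel plate first, down on the vice jaws, then the black rubber bush, then the six-sided brass nut, and last the plain metal sleeve on top. Leave the level, socket tray, padlock and sprinkler fitting where they are.

Things in the scene. Friction and masses are not known exactly. Their poses are not given: they have to be found in the camera images.
- dowel_foot (a point): The point on the axis of the upright round wooden dowel, level with the flat tops of the vice jaws that clamp it, 130 mm above the bench. The dowel is 18 mm thick and stands 58 mm up from this point (rounded end). z is up along the dowel.
- vice: Steel bench vice, fixed. Origin on the bench right under the dowel. The flat top of the jaws measures 92 (x) x 100 mm (y) about the dowel, 130 mm up. The anvil reaches 110 mm to -x, 109 mm up; slide, screw and cross handle 155 mm to +x, below 92 mm; the bolted base 100 mm to either side in y, below 25 mm.
- plate_mid (a point): Thick square plate washer of dark steel, 56 x 56 mm, 16 mm high, with a round 28 mm hole, about 260 g. The hole goes right through along its own z axis (upright), so either face may be down. It starts lying flat on the bench, at any yaw. The point is its centre, half-way up; x and y are square to its sides.
- bush_mid (a point): Round black rubber bush (thick ring), 46 mm across, 16 mm high, with a 28 mm hole, about 30 g; rigid. The hole goes right through along its own z axis (upright), so either face may be down. It starts lying flat on the bench, at any yaw. The point is its centre, half-way up; round about z.
- backnut_mid (a point): Six-sided brass nut, 52 mm across flats, 60 mm across corners, 16 mm high, with a 28 mm hole (six-sided, across flats), about 160 g. The hole goes right through along its own z axis (upright), so either face may be down. It starts lying flat on the bench, at any yaw. The point is its centre, half-way up; its x axis stands square to one pair of flats, the other pairs at 60 degrees either way.
- sleeve_mid (a point): Plain round metal sleeve (short tube), 40 mm across, 20 mm high, with a 28 mm hole, about 90 g. The hole goes right through along its own z axis (upright), so either face may be down. It starts lying flat on the bench, at any yaw. The point is its centre, half-way up; round about z.
- level: Bystander: yellow plastic spirit level lying flat, 230 (x) x 50 (y) x 22 mm high. Origin at the centre of its underside.
- socket_tray: Bystander: chrome tray, 190 (x) x 80 (y) mm, with five sockets in it up to 41 mm high. Origin at the centre of its underside.
- padlock: Bystander: red padlock lying flat, body 44 (x) x 46 (y) x 20 mm, its shackle reaching 60 mm to +x. Origin at the centre of the body's underside.
- sprinkler: Bystander: green plastic sprinkler fitting with a lugged twist coupling at its foot, 62 mm across, 70 mm high. Origin at the centre of its underside.

How it is judged:
On the way, in this order (a step that is already met when the one before it is completed fails the run):
1. the square plate lies on the vice jaws, round the dowel (horizontal distance between plate_mid and dowel_foot below 0.009 m and z of plate_mid in the frame of dowel_foot between 0.004 and 0.012 m and angle between the z axis of plate_mid and the z axis of dowel_foot, either way round below 0.12 rad), for 0.2 s.
2. the rubber bush lies on the plate, round the dowel (horizontal distance between bush_mid and dowel_foot below 0.009 m and z of bush_mid in the frame of dowel_foot between 0.02 and 0.028 m and angle between the z axis of bush_mid and the z axis of dowel_foot, either way round below 0.12 rad), for 0.2 s.
3. the six-sided nut lies on the bush, round the dowel (horizontal distance between backnut_mid and dowel_foot below 0.009 m and z of backnut_mid in the frame of dowel_foot between 0.036 and 0.044 m and angle between the z axis of backnut_mid and the z axis of dowel_foot, either way round below 0.12 rad), for 0.2 s.
4. the metal sleeve stands on the nut, over the dowel's end (horizontal distance between sleeve_mid and dowel_foot below 0.009 m and z of sleeve_mid in the frame of dowel_foot between 0.054 and 0.062 m and angle between the z axis of sleeve_mid and the z axis of dowel_foot, either way round below 0.12 rad), for 0.2 s.
At the end, for the whole second after the job is handed in: All four parts are round the dowel (centres within 9 mm of its axis) and lie flat (within 0.12 rad) on one another: from the jaws up plate, bush, nut, sleeve, each at its height within 4 mm (centres 8, 24, 40 and 58 mm above the jaw tops), released and at rest (all of step 1 and all of step 2 and all of step 3 and all of step 4 and linear speed of each of plate, bush, backnut, sleeve below 0.02 m/s and contact force between each of plate, bush, backnut, sleeve and the fingers below 0.05 N); the robot touches nothing.
It fails at once if the level is moved by more than 30 mm (distance of level from where it was at the start of the episode above 0.03 m).
It fails at once if the socket tray is moved by more than 30 mm (distance of socket_tray from where it was at the start of the episode above 0.03 m).
It fails at once if the padlock is moved by more than 30 mm (distance of padlock from where it was at the start of the episode above 0.03 m).
It fails at once if the sprinkler fitting is moved by more than 30 mm (distance of sprinkler from where it was at the start of the episode above 0.03 m).
It also fails if it takes over 96 s, if anything falls off the work surface, if the arm or the gripper's body presses on something with over 40 N, if the wrist force passes 120 N, or if a joint passes its speed limit or range.

ROBOT

A 6-joint arm with a two-finger parallel gripper is mounted at the origin on the work surface. World frame = base frame: x ahead of the robot, y to its left, z up, the work surface at z = 0. Lengths are in m, angles in rad, forces in N, time in s.
With the tool pointing down it reaches from about 0.275 to 0.875 m from the base axis. Payload 12.5 kg.
Tool frame: the origin (TCP) lies between the finger pads; the fingertips stand 19 mm ahead of it and the grasp point (between the pads) is the TCP; z points along the fingers, x is the direction in which the jaws open and shut, and the axes are right-handed (so a half turn about z gives the same grasp; the last joint's range is limited). The gripper opens to 85 mm and grips with 20 to 120 N. Pads are 22 mm wide; open, the fingers measure 114 mm over their backs; the gripper's body (76 mm by 85 mm) begins 54 mm behind the grasp point. The pads swing forward as they close: fully open they stand 13 mm farther back than shut.
Start: joints at [1.124, 0.351, 1.652, -0, 1.139, -0.085], TCP at [0.195, 0.514, 0.25] pointing down, gripper open.
Joint ranges: [-2.75, 2.75], [-0.79, 2.1], [0.01, 2.65], [-1.57, 4.71], [0.07, 3.14], [-2.87, 2.87]. Speed limits (rad/s): [2.22, 2.22, 2.79, 3.14, 3.14, 3.14].

INTERFACE

Orientations are given as a unit quaternion [w, x, y, z].
In Python, from station import ctrl gives the robot as it stands.
- The arm moves only by the tool jog_arm, never from a script. Its argument "increments" is text: rows parted by semicolons, each of 7 numbers parted by spaces: the gripper's target within -1 to 1 (shut at 1, half-way at 0, fully open at -1), then the shift along the tool's x, y, z in cm, then the turn, a rotation vector about the tool's x, y, z in degrees. In form: jaw x y z wx wy wz; .... A call has exactly 8 rows; each row is the pose to reach, as a shift and turn from the pose measured when the call began, along the tool's axes at that moment; what a row does not reach only later rows make up. A row lasts 1/10 s, in which the tool goes at most 50 mm and 8.59 degrees, less where a joint would pass 70% of its speed; a pose out of reach is approached as far as the arm can. A call with a gripper value outside its range is refused whole. The fingers move at their own pace and stop on an object; the grip force is fixed at half the most. Time passes only in rows, so rows that repeat a pose let the fingers close, or fill a call up. It gives the time, the measured TCP pose, the force and the opening at its end, in the units of the state.
- ctrl.get_state(): the state, without advancing time (a new reading comes with each control period).
- ctrl.camera(name): name is "scene" or "top" or "wrist"; returns a dict with "image" (400x640x3 uint8, red, green, blue), "fx", "fy", "cx", "cy" (pixels), "world_from_camera" (4x4, takes a point from camera to world coordinates). Camera axes: x right, y up, looking along -z (the intrinsics and any distortion apply to the point x, -y, -z); pixel columns grow to the right and rows downward; lengths in m; the calibration is good to about 2 mm. A picture is of the moment at which its call begins. There is no depth.
- ctrl.job_done(): hands the job in, once; it reports no verdict.
Trained networks look in a picture, given as the dict that the camera call returned (one of the last four; its "shot" number tells which), for a name from the list of things; names that differ only in an ending like _2 or _b are one class to them, and where a whole thing is asked for, a point or a joint stands for the part that bears it (a point fixed in the world has none). Each returns a list of dicts, best first, with "conf" (0 to 1); they miss things now and then, are a little off and sometimes report something else, mostly with a low value. They report only what shows in the picture. A call takes as long as a camera call.
- ctrl.find_in(picture, target): "extent" ([left, top, right, bottom] as shares, 0 to 1, of the picture: columns of its width, rows of its height, round what is visible of it).
- ctrl.tip_of(picture, target): "location" ([row, column] as shares, 0 to 1, of the picture: columns of its width, rows of its height: a listed point, or the origin of a listed thing).
The state is a dict: "clock": time; "joints": joint angles; "qvel": joint speeds; "joint_efforts": joint torques, N m; "eef_pos": TCP position; "tool_rot": TCP orientation; "ft_force": force on the tool from outside, world axes, zero at the start; "ft_torque": the same for the moment, N m; "finger_gap": finger opening in m.
Only numpy, scipy, OpenCV 4.12 (cv2) and the standard library are available. Lean on these libraries where they do the work, as an engineer would, in place of code of your own. Each camera call takes 0.05 s, during which the arm holds its last target.

## Working session

There is one attempt and no reset: what is moved stays moved. The work goes in short steps, Python scripts to look and compute and a tool call to move; the robot and the scene stay as the last step left them, time stands still between calls to the robot, and variables do not carry over. Pictures are saved under pics/ and viewed, and the job is handed in when it is done.

Besides the shell and the picture viewer there is one more tool, called after "Emit:" by a JSON object that holds its "api" and its "payload". jog_arm: Moves the arm, as the interface text tells. Its arguments: {"type":"object","properties":{"increments":{"type":"string"}},"required":["increments"]}

```bash
ls; mkdir -p pics; cat > h.py <<'E'
import numpy as np, cv2
from station import ctrl
def save(p,n): cv2.imwrite(f'pics/{n}.png',cv2.cvtColor(p['image'],cv2.COLOR_RGB2BGR))
def ray(p,row,col):
    T=np.array(p['world_from_camera']); d=np.array([(col-p['cx'])/p['fx'],-(row-p['cy'])/p['fy'],-1.])
    return T[:3,3],T[:3,:3]@d
def at(p,row,col,z):
    o,d=ray(p,row,col); return o+d*(z-o[2])/d[2]
def proj(p,X):
    T=np.array(p['world_from_camera']); c=T[:3,:3].T@(np.array(X)-T[:3,3])
    return p['cy']+p['fy']*(-c[1])/(-c[2]), p['cx']+p['fx']*c[0]/(-c[2])
E
python3 - <<'E'
from h import *
s=ctrl.get_state(); print(s)
Z=dict(dowel_foot=.13,plate_mid=.008,bush_mid=.008,backnut_mid=.008,sleeve_mid=.01,level=0,socket_tray=0,padlock=0,sprinkler=0,vice=0)
for c in ['scene','top','wrist']:
    p=ctrl.camera(c); save(p,c+'0'); print(c,[k for k in p],p['fx'],p['fy'],p['cx'],p['cy'],np.round(p['world_from_camera'],3).tolist())
    for t,z in Z.items():
        for r in ctrl.tip_of(p,t)[:2]:
            a,b=r['location']; print(t,round(r['conf'],2),round(a*400),round(b*640),np.round(at(p,a*400,b*640,z),3))
E
```

```text
pics
{'clock': 0.0, 'joints': array([ 1.12441646e+00,  3.51233322e-01,  1.65242856e+00, -1.20906051e-05,
        1.13908632e+00, -8.46240273e-02]), 'qvel': array([-2.36465439e-03, -2.04810428e-03,  1.05336452e-03,  2.96600447e-04,
        7.66086008e-06, -2.64862030e-04]), 'joint_efforts': array([-9.01568160e-05, -5.06114280e+01, -2.91406631e+01, -1.31803954e-04,
        4.54680267e-03, -3.71953195e-05]), 'eef_pos': array([0.19451208, 0.51412729, 0.2497583 ]), 'tool_rot': array([ 2.91797480e-04,  8.22773295e-01,  5.68369397e-01, -4.98708246e-04]), 'ft_force': array([-0.48362052,  0.04061449, -0.55210656]), 'ft_torque': array([-0.00568497,  0.04258157, -0.00445797]), 'finger_gap': 0.08577866307731793}
scene ['image', 'fx', 'fy', 'cx', 'cy', 'world_from_camera', 'shot'] 481.4816194828315 481.4816194828315 314.5010225179653 199.07241434895033 [[-0.624, -0.496, 0.604, 1.319], [0.781, -0.416, 0.466, 0.585], [0.02, 0.763, 0.647, 0.945], [0.0, 0.0, 0.0, 1.0]]
dowel_foot 0.69 193 304 [ 0.558 -0.04   0.13 ]
plate_mid 0.84 186 252 [ 0.518 -0.278  0.008]
plate_mid 0.32 282 415 [0.533 0.305 0.00
[... 947 characters left out ...]
 0.008]
backnut_mid 0.52 245 223 [0.41  0.27  0.008]
sleeve_mid 0.42 246 395 [ 0.411 -0.288  0.01 ]
level 0.69 222 176 [0.485 0.424 0.   ]
socket_tray 0.73 228 444 [ 0.471 -0.45   0.   ]
padlock 0.73 166 219 [0.671 0.288 0.   ]
sprinkler 0.79 164 402 [ 0.682 -0.315  0.   ]
vice 0.87 202 318 [ 0.552 -0.038  0.   ]
wrist ['image', 'fx', 'fy', 'cx', 'cy', 'world_from_camera', 'shot'] 357.9724029850709 357.9724029850709 317.4974604566865 205.64685964968456 [[0.354, -0.888, -0.294, 0.12], [0.935, 0.336, 0.11, 0.543], [0.001, -0.314, 0.949, 0.374], [0.0, 0.0, 0.0, 1.0]]
plate_mid 0.16 382 197 [0.401 0.272 0.008]
backnut_mid 0.61 383 195 [0.402 0.268 0.008]
level 0.92 390 335 [ 0.484  0.43  -0.   ]
```

View pics/scene0.png

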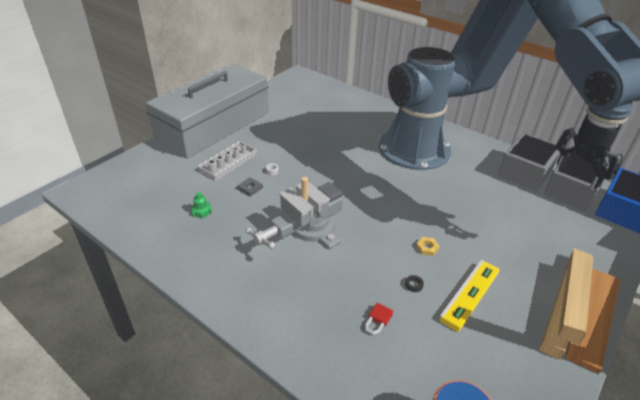

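View pics/top0.png

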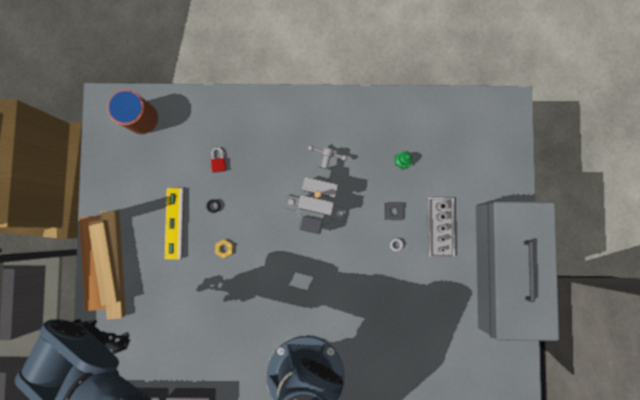

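```bash
python3 - <<'E'
import cv2
i=cv2.imread('pics/top0.png')
a=i[150:270,190:250];b=i[150:270,370:430];c=i[150:270,290:350]
cv2.imwrite('pics/top0z.png',cv2.resize(cv2.hconcat([a,b,c]),None,fx=4.4,fy=4.4,interpolation=cv2.INTER_CUBIC))
E
```

```text
(no output)
```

View pics/top0z.png

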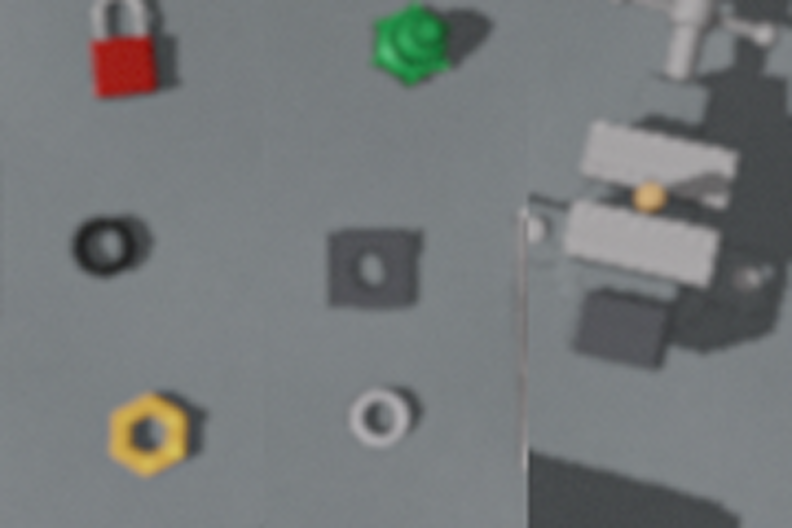

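The top view shows the bush at (214,205), nut at (223,248), plate at (395,211), sleeve at (397,244) and dowel end at about (318,194). The networks agree with this, apart from some low-confidence mix-ups. I'll go to the plate first.

```bash
cat >> h.py <<'E'
from scipy.spatial.transform import Rotation as R
def toolR(s): w,x,y,z=s['tool_rot']; return R.from_quat([x,y,z,w])
def goal(yaw):
    c,s_=np.cos(yaw),np.sin(yaw); return R.from_matrix(np.array([[c,s_,0],[s_,-c,0],[0,0,-1]]))
def plan(*wps):
    s=ctrl.get_state(); r=toolR(s); M=r.as_matrix()
    yaw=np.arctan2(M[1,0],M[0,0])
    print('t',round(s['clock'],2),'pos',np.round(s['eef_pos'],4),'yaw',round(np.degrees(yaw),1),'tilt',round(np.degrees(np.arccos(-M[2,2])),2),'gap',round(s['finger_gap'],4),'F',np.round(s['ft_force'],1),'j1,j6',np.round(s['joints'][[0,5]],2))
    for x,y,z,yw in wps:
        d=r.inv().apply(np.array([x,y,z])-s['eef_pos'])*100
        q=np.degrees((r.inv()*goal(np.radians(yw))).as_rotvec())
        print((x,y,z,yw),'->',np.round(d,2),np.round(q,2))
E
python3 - <<'E'
from h import *
plan((.525,-.29,.25,0))
E
```

```text
t 1.65 pos [0.1946 0.5144 0.2503] yaw 69.3 tilt 0.0 gap 0.0855 F [ 0.1 -1.3 -0.4] j1,j6 [ 1.12 -0.08]
(0.525, -0.29, 0.25, 0) -> [-6.354e+01  5.937e+01  3.000e-02] [ 0.   -0.   69.27]
```

Emit:
{"api": "jog_arm", "payload": {"increments": "-1 -63.5 59.4 0 0 0 69.3; -1 -63.5 59.4 0 0 0 69.3; -1 -63.5 59.4 0 0 0 69.3; -1 -63.5 59.4 0 0 0 69.3; -1 -63.5 59.4 0 0 0 69.3; -1 -63.5 59.4 0 0 0 69.3; -1 -63.5 59.4 0 0 0 69.3; -1 -63.5 59.4 0 0 0 69.3"}}

```text
clock: 2.45
eef_pos: [0.3472, 0.1426, 0.2506]
tool_rot: [-0.0, 1.0, 0.002, 0.001]
ft_force: [0.9, 1.0, 0.3]
finger_gap: 0.0852
```

```bash
python3 - <<'E'
from h import *
plan((.525,-.29,.25,0))
E
```

```text
t 2.45 pos [0.3472 0.1426 0.2506] yaw 0.2 tilt 0.06 gap 0.0852 F [0.9 1.  0.3] j1,j6 [0.27 0.26]
(0.525, -0.29, 0.25, 0) -> [17.65 43.32  0.07] [-0.02 -0.06  0.18]
```

Emit:
{"api": "jog_arm", "payload": {"increments": "-1 17.7 43.3 0 0 0 0.2; -1 17.7 43.3 0 0 0 0.2; -1 17.7 43.3 0 0 0 0.2; -1 17.7 43.3 0 0 0 0.2; -1 17.7 43.3 0 0 0 0.2; -1 17.7 43.3 0 0 0 0.2; -1 17.7 43.3 0 0 0 0.2; -1 17.7 43.3 0 0 0 0.2"}}

```text
clock: 3.25
eef_pos: [0.4994, -0.2277, 0.2506]
tool_rot: [-0.0, 1.0, -0.0, 0.001]
ft_force: [0.7, 0.6, 0.1]
finger_gap: 0.0853
```

Emit:
{"api": "jog_arm", "payload": {"increments": "-1 0 5.0 6.0 0 0 0; -1 0 5.0 6.0 0 0 0; -1 0 5 6 0 0 0; -1 0 5 6 0 0 0; -1 0 5 6 0 0 0; -1 0 5 6 0 0 0; -1 0 5 6 0 0 0; -1 0 5 6 0 0 0"}}

```text
clock: 4.05
eef_pos: [0.4997, -0.2773, 0.1913]
tool_rot: [0.0, 1.0, -0.0, 0.001]
ft_force: [-1.5, -0.5, -0.4]
finger_gap: 0.0851
```

```bash
cat >> h.py <<'E'
def look(n,*ts):
    p=ctrl.camera('wrist'); save(p,n)
    for t,z in ts:
        for r in ctrl.tip_of(p,t)[:1]:
            a,b=r['location']; print(t,round(r['conf'],2),'px',round(a*400),round(b*640),np.round(at(p,a*400,b*640,z),4))
    return p
E
python3 - <<'E'
from h import *
p=look('w1',('plate_mid',.008),('sleeve_mid',.01))
plan((.525,-.29,.25,0))
E
```

```text
plate_mid 0.79 px 189 346 [ 0.5261 -0.2819  0.008 ]
sleeve_mid 0.75 px 194 223 [ 0.4167 -0.2862  0.01  ]
t 4.2 pos [ 0.4995 -0.2775  0.1908] yaw -0.0 tilt 0.09 gap 0.0856 F [ 0.3 -0.  -0.7] j1,j6 [-0.59 -0.59]
(0.525, -0.29, 0.25, 0) -> [ 2.56  1.25 -5.91] [-0.01 -0.09 -0.03]
```

View pics/w1.png

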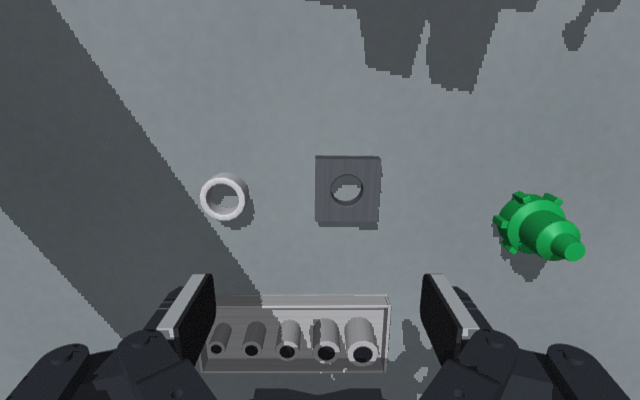

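The wrist view shows the plate's top face over about (316..380, 156..222), nearly square to the picture, and the sleeve at (223,198). I'll measure the edges and hole more finely.

```bash
python3 - <<'E'
import cv2
i=cv2.imread('pics/w1.png')
cv2.imwrite('pics/w1z.png',cv2.resize(i[140:240,190:400],None,fx=3.8,fy=3.8,interpolation=cv2.INTER_NEAREST))
E
```

```text
(no output)
```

View pics/w1z.png

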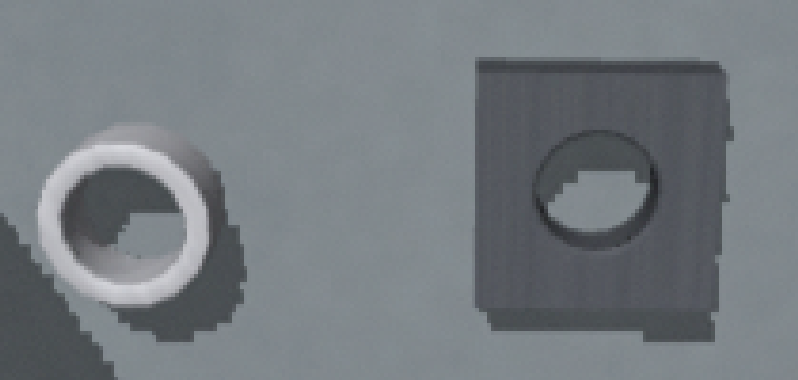

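```bash
cat >> h.py <<'E'
def corners(p,pts,z): 
    A=np.array([at(p,r,c,z) for c,r in pts]); return A
E
python3 - <<'E'
from h import *
p=ctrl.camera('wrist')
A=corners(p,[(190+u/3.8,140+v/3.8) for u,v in [(477,72),(724,70),(718,310),(475,308)]],.016)
print(A.round(4),A.mean(0).round(4)); d=np.linalg.norm(np.roll(A,-1,0)-A,axis=1);print(d)
for a,b in [(0,1),(3,2),(3,0),(2,1)]: print(np.degrees(np.arctan2(*(A[b]-A[a])[[1,0]])))
B=corners(p,[(190+u/3.8,140+v/3.8) for u,v in [(37,225),(207,225),(125,143),(122,306)]],.02); print('sleeve',B.round(4),B.mean(0))
c=A.mean(0)
plan((c[0],c[1],.08,0),(c[0],c[1],.02,0))
E
```

```text
[[ 0.499  -0.2536  0.016 ]
 [ 0.5537 -0.2532  0.016 ]
 [ 0.5554 -0.31    0.016 ]
 [ 0.4984 -0.3094  0.016 ]] [ 0.5266 -0.2816  0.016 ]
[0.05470058 0.05682775 0.05699322 0.05584013]
0.436222869444007
-0.5513548384422822
89.40391213932098
91.72500321313461
sleeve [[ 0.3993 -0.2878  0.02  ]
 [ 0.4378 -0.2878  0.02  ]
 [ 0.4208 -0.2687  0.02  ]
 [ 0.4169 -0.3074  0.02  ]] [ 0.41867981 -0.28790804  0.02      ]
t 4.25 pos [ 0.4995 -0.2776  0.1907] yaw -0.0 tilt 0.08 gap 0.0852 F [-0.4  0.2  0.3] j1,j6 [-0.59 -0.59]
(np.float64(0.5266155627551069), np.float64(-0.281553062921176), 0.08, 0) -> [ 2.7   0.39 11.08] [-0.01 -0.08 -0.04]
(np.float64(0.5266155627551069), np.float64(-0.281553062921176), 0.02, 0) -> [ 2.69  0.4  17.08] [-0.01 -0.08 -0.04]
```

Emit:
{"api": "jog_arm", "payload": {"increments": "-1 2.7 0.4 5 0 0 0; -1 2.7 0.4 10 0 0 0; -1 2.7 0.4 14 0 0 0; -1 2.7 0.4 16.8 0 0 0; -1 2.7 0.4 16.8 0 0 0; -1 2.7 0.4 16.8 0 0 0; 0.5 2.7 0.4 16.8 0 0 0; 0.5 2.7 0.4 16.8 0 0 0"}}

```text
clock: 5.05
eef_pos: [0.5275, -0.2821, 0.0248]
tool_rot: [0.001, 1.0, -0.0, 0.002]
ft_force: [-7.0, -0.3, 3.9]
finger_gap: 0.0591
```

Emit:
{"api": "jog_arm", "payload": {"increments": "1 0 0 0 0 0 0; 1 0 0 0 0 0 0; 1 0 0 0 0 0 0; 1 0 0 0 0 0 0; 1 0 0 0 0 0 0; 1 0 0 0 0 0 0; 1 0 0 0 0 0 0; 1 0 0 0 0 0 0"}}

```text
clock: 5.85
eef_pos: [0.5278, -0.2823, 0.0254]
tool_rot: [0.001, 1.0, -0.0, 0.002]
ft_force: [-0.6, 0.7, 6.3]
finger_gap: 0.0541
```

```bash
python3 - <<'E'
from h import *
p=look('w2')
plan((.5,-.15,.27,0),(.565,-.13,.27,0))
E
```

```text
t 5.9 pos [ 0.5278 -0.2823  0.0253] yaw -0.0 tilt 0.27 gap 0.0537 F [0.  1.  6.3] j1,j6 [-0.57 -0.57]
(0.5, -0.15, 0.27, 0) -> [ -2.68 -13.18 -24.5 ] [ 0.1  -0.25 -0.03]
(0.565, -0.13, 0.27, 0) -> [  3.82 -15.19 -24.48] [ 0.1  -0.25 -0.03]
```

View pics/w2.png

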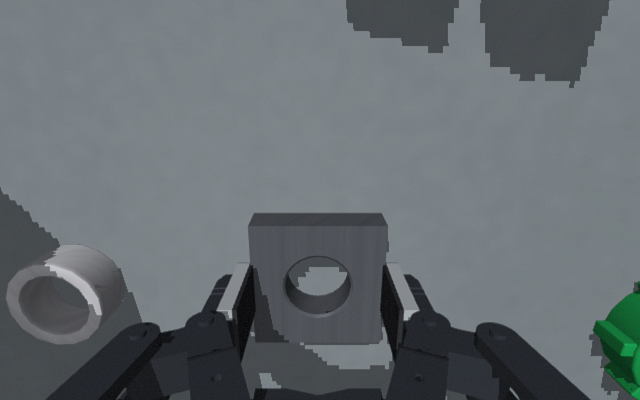

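Gripped with a gap of 54 mm and the plate square in the pads. I'll lift it towards the dowel and look.

Emit:
{"api": "jog_arm", "payload": {"increments": "1 0 0 -5 0 0 0; 1 0 0 -10 0 0 0; 1 0 0 -15 0 0 0; 1 0 0 -20 0 0 0; 1 2 -5 -25 0 0 0; 1 3.8 -10 -26.5 0 0 0; 1 3.8 -15 -26.5 0 0 0; 1 3.8 -15 -26.5 0 0 0"}}

```text
clock: 6.7
eef_pos: [0.565, -0.1286, 0.291]
tool_rot: [0.001, 1.0, 0.001, 0.003]
ft_force: [1.4, -0.2, -3.0]
finger_gap: 0.0534
```

```bash
python3 - <<'E'
from h import *
p=look('w3',('dowel_foot',.13),('plate_mid',.265))
plan((.565,-.038,.25,0))
E
```

```text
dowel_foot 0.59 px 69 318 [ 0.5668 -0.0345  0.13  ]
t 6.85 pos [ 0.5648 -0.1306  0.2902] yaw 0.1 tilt 0.26 gap 0.0536 F [ 0.5 -0.3 -3.3] j1,j6 [-0.31 -0.31]
(0.565, -0.038, 0.25, 0) -> [ 0.02 -9.26  4.  ] [ 0.1  -0.24  0.11]
```

View pics/w3.png

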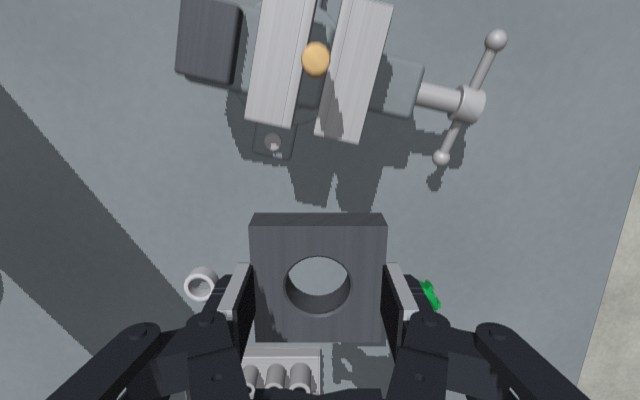

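The dowel end shows at px (316,58); its near edge and side are almost end-on. The plate hangs flat and centred in the pads.

```bash
python3 - <<'E'
from h import *
p=ctrl.camera('wrist'); im=p['image']
hsv=cv2.cvtColor(im,cv2.COLOR_RGB2HSV); m=((hsv[...,0]>8)&(hsv[...,0]<28)&(hsv[...,1]>60)).astype(np.uint8)
n,l,st,ce=cv2.connectedComponentsWithStats(m); 
for k in range(1,n):
    if st[k,4]>100: print(st[k],ce[k])
k=1+np.argmax(st[1:,4]); x,y,w,h,a=st[k]
D=at(p,ce[k][1],ce[k][0],.186); print('dowel',D.round(4),'diam px->mm',w*(p['world_from_camera'][2][3]-.186)/p['fx'])
# hole of held plate: top-face rim px (317.5, ~285)
s=ctrl.get_state(); zt=s['eef_pos'][2]
for zz in (-.009,): 
  A=corners(p,[(249,225),(387,225),(384,341),(253,341)],zt+zz); print(A.round(4),A.mean(0).round(4))
plan((D[0],D[1],.25,0),(D[0],D[1],.2,0),(D[0],D[1],.156,0))
E
```

```text
[302  42  29  35 794] [315.87783375  58.39546599]
dowel [ 0.5649 -0.0334  0.186 ] diam px->mm 0.018441435522484406
[[ 0.5383 -0.1015  0.2809]
 [ 0.5932 -0.1015  0.2809]
 [ 0.5954 -0.1572  0.2809]
 [ 0.5369 -0.1571  0.2809]] [ 0.566  -0.1293  0.2809]
t 6.9 pos [ 0.5646 -0.1317  0.2899] yaw 0.0 tilt 0.24 gap 0.054 F [-0.1 -0.  -3.2] j1,j6 [-0.31 -0.31]
(np.float64(0.5648604271818322), np.float64(-0.03344823278195147), 0.25, 0) -> [ 0.02 -9.83  3.97] [ 0.11 -0.21  0.02]
(np.float64(0.5648604271818322), np.float64(-0.03344823278195147), 0.2, 0) -> [-0.   -9.84  8.97] [ 0.11 -0.21  0.02]
(np.float64(0.5648604271818322), np.float64(-0.03344823278195147), 0.156, 0) -> [-0.02 -9.85 13.37] [ 0.11 -0.21  0.02]
```

Emit:
{"api": "jog_arm", "payload": {"increments": "1 0 -5 3 0 0 0; 1 0 -9.75 6.0 0 0 0; 1 0 -9.75 6.0 0 0 0; 1 0 -9.75 6.0 0 0 0; 1 0 -9.75 6.0 0 0 0; 1 0 -9.75 6.0 0 0 0; 1 0 -9.75 6.0 0 0 0; 1 0 -9.75 6.0 0 0 0"}}

```text
clock: 7.7
eef_pos: [0.5649, -0.0351, 0.2302]
tool_rot: [0.001, 1.0, -0.0, 0.002]
ft_force: [0.1, 0.1, -2.7]
finger_gap: 0.054
```

```bash
python3 - <<'E'
from h import *
p=look('w4')
plan((.565,-.034,.2,0),(.565,-.034,.157,0))
E
```

```text
t 7.75 pos [ 0.5649 -0.0349  0.2301] yaw -0.0 tilt 0.27 gap 0.0535 F [-0.1 -0.2 -3.3] j1,j6 [-0.14 -0.14]
(0.565, -0.034, 0.2, 0) -> [-0.   -0.09  3.01] [ 0.12 -0.24 -0.02]
(0.565, -0.034, 0.157, 0) -> [-0.02 -0.1   7.31] [ 0.12 -0.24 -0.02]
```

View pics/w4.png

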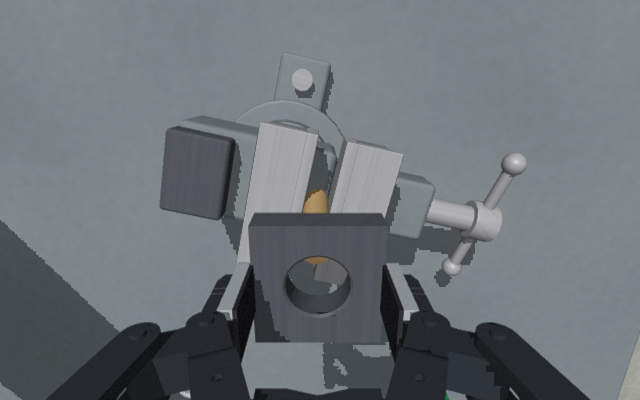

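Through the hole, the dowel's tip shows at its upper edge, about (318,262). I'll compare that with the projected position.

```bash
python3 - <<'E'
from h import *
p=ctrl.camera('wrist')
cv2.imwrite('pics/w4z.png',cv2.cvtColor(cv2.resize(p['image'][180:350,230:410],None,fx=3.5,fy=3.5,interpolation=cv2.INTER_NEAREST),cv2.COLOR_RGB2BGR))
for y in (-.036,-.0335,-.031): print(y,[np.round(proj(p,(.565,y-.009,z)),1) for z in(.18,)],np.round(proj(p,(.565,y,.188)),1),np.round(proj(p,(.565,y-.009,.188)),1))
A=corners(p,[(317.5,255),(317.5,313)],.2301-.009); print(A)
E
```

```text
-0.036 [array([264.9, 315.8])] [256.5 315.7] [272.2 315.8]
-0.0335 [array([260.7, 315.8])] [252.1 315.7] [267.9 315.8]
-0.031 [array([256.5, 315.8])] [247.6 315.7] [263.5 315.7]
[[ 0.56576453 -0.01885059  0.2211    ]
 [ 0.56576291 -0.04657532  0.2211    ]]
```

View pics/w4z.png

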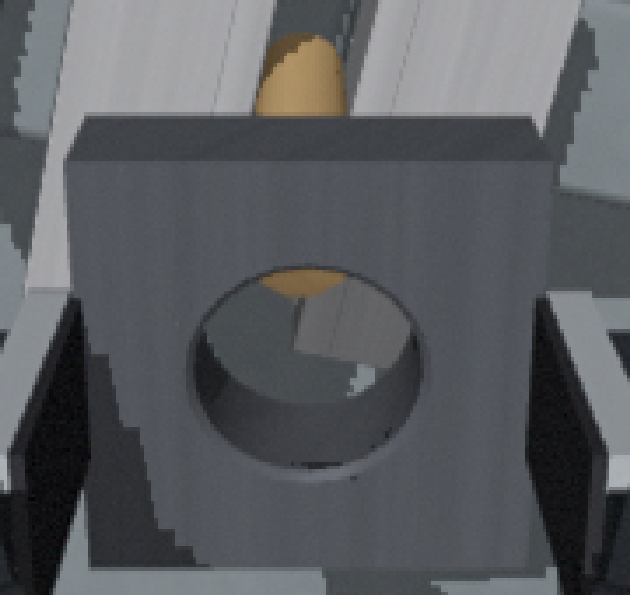

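Aligned to about 1–2 mm against 5 mm clearance, so down it goes.

Emit:
{"api": "jog_arm", "payload": {"increments": "1 -0.1 0 2 0 0 0; 1 -0.1 0 4 0 0 0; 1 -0.1 0 6 0 0 0; 1 -0.1 0 7.2 0 0 0; 1 -0.1 0 7.4 0 0 0; 1 -0.1 0 7.4 0 0 0; 1 -0.1 0 7.4 0 0 0; 1 -0.1 0 7.4 0 0 0"}}

```text
clock: 8.6
eef_pos: [0.5644, -0.0349, 0.1565]
tool_rot: [0.001, 1.0, -0.0, 0.002]
ft_force: [-0.0, 0.5, -3.8]
finger_gap: 0.0539
```

Emit:
{"api": "jog_arm", "payload": {"increments": "0.3 0 0 0 0 0 0; 0 0 0 0 0 0 0; -0.5 0 0 0 0 0 0; -1 0 0 0 0 0 0; -1 0 0 0 0 0 0; -1 0 0 -4 0 0 0; -1 0 0 -8 0 0 0; -1 0 0 -9 0 0 0"}}

```text
clock: 9.4
eef_pos: [0.5654, -0.0349, 0.2508]
tool_rot: [0.001, 1.0, -0.0, 0.006]
ft_force: [0.0, -0.3, 0.2]
finger_gap: 0.0856
```

```bash
python3 - <<'E'
from h import *
p=look('w5',('plate_mid',.138))
plan((.555,.25,.2,0))
E
```

```text
plate_mid 0.24 px 166 313 [ 0.5647 -0.004   0.138 ]
t 9.5 pos [ 0.5646 -0.0348  0.2481] yaw -0.0 tilt 0.5 gap 0.0851 F [-0.7 -0.1 -0.4] j1,j6 [-0.14 -0.14]
(0.555, 0.25, 0.2, 0) -> [ -1.   -28.49   4.73] [ 0.15 -0.48 -0.01]
```

View pics/w5.png

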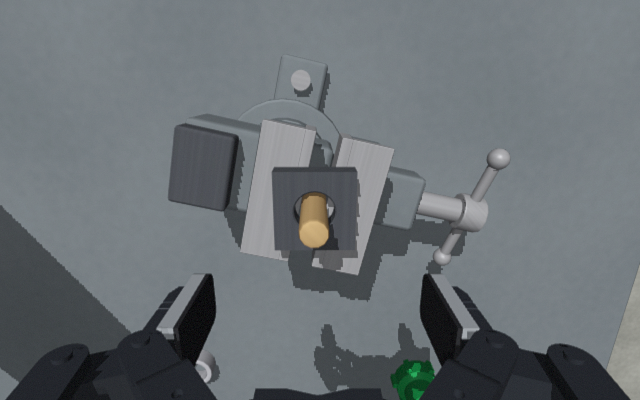

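The plate lies flat on the jaws round the dowel, its hole at about (314,207) with the dowel through it. Next is the bush.

Emit:
{"api": "jog_arm", "payload": {"increments": "-1 0 -5 0 0 -0.5 0; -1 -1 -10 0 0 -0.5 0; -1 -1 -15 0 0 -0.5 0; -1 -1.5 -20 0 0 -0.5 0; -1 -1.5 -25 3 0 -0.5 0; -1 -1.5 -29 6 0 -0.5 0; -1 -1.5 -29 6 0 -0.5 0; -1 -1.5 -29 6 0 -0.5 0"}}

```text
clock: 10.3
eef_pos: [0.5489, 0.2557, 0.1846]
tool_rot: [0.002, 1.0, 0.001, -0.002]
ft_force: [-0.2, -0.2, 0.1]
finger_gap: 0.0856
```

```bash
python3 - <<'E'
from h import *
p=look('w6',('bush_mid',.008),('backnut_mid',.008))
plan((.555,.25,.2,0))
E
```

```text
bush_mid 0.72 px 125 307 [0.54  0.307 0.008]
backnut_mid 0.57 px 169 145 [0.4012 0.2697 0.008 ]
t 10.45 pos [0.5505 0.254  0.1877] yaw -0.1 tilt 0.15 gap 0.0854 F [ 0.2 -0.3  0.4] j1,j6 [0.36 0.36]
(0.555, 0.25, 0.2, 0) -> [ 0.45  0.4  -1.23] [ 0.15 -0.01 -0.07]
```

View pics/w6.png

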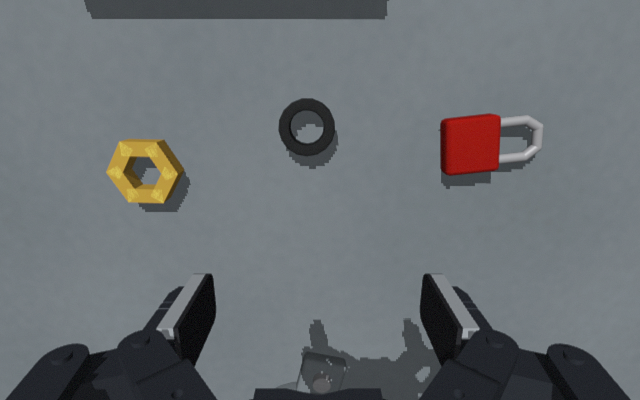

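The wrist view shows the bush ring at (306,127), the nut at (145,172) and the padlock at (470,145). The networks agree.

```bash
python3 - <<'E'
from h import *
p=ctrl.camera('wrist')
cv2.imwrite('pics/w6z.png',cv2.cvtColor(cv2.resize(p['image'][90:215,100:350],None,fx=3.2,fy=3.2,interpolation=cv2.INTER_NEAREST),cv2.COLOR_RGB2BGR))
g=cv2.cvtColor(p['image'],cv2.COLOR_RGB2GRAY)[80:180,260:360]; m=(g<55).astype(np.uint8)
x,y,w,h=cv2.boundingRect(m); print(x+260,y+80,w,h)
E
```

```text
276 97 56 57
```

View pics/w6z.png

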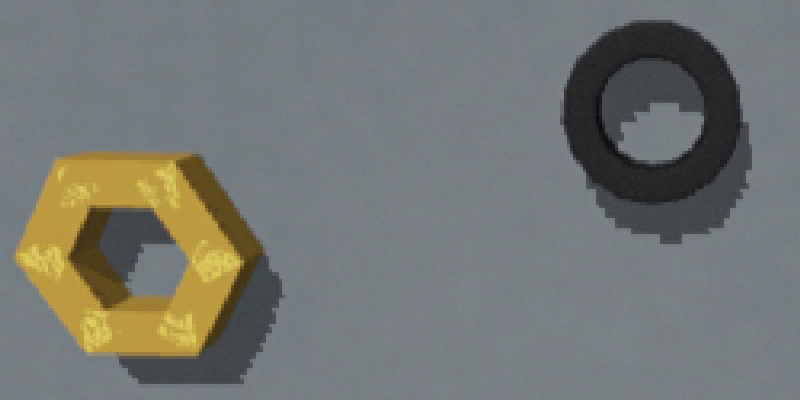

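```bash
python3 - <<'E'
from h import *
p=ctrl.camera('wrist')
b=at(p,125.3,304,.015); print('bush',b.round(4), 56*(p['world_from_camera'][2][3]-.012)/p['fx'])
A=corners(p,[(100+u/3.2,90+v/3.2) for u,v in [(15,258),(57,160),(180,157),(243,262),(200,355),(85,355)]],.016)
print(A.round(4),A.mean(0).round(4)); e=np.roll(A,-1,0)-A; print(np.linalg.norm(e,axis=1),np.degrees(np.arctan2(e[:,1],e[:,0])))
plan((b[0],b[1],.1,0),(b[0],b[1],.023,0))
E
```

```text
bush [0.5407 0.3054 0.015 ] 0.04683165066237749
[[0.3725 0.2683 0.016 ]
 [0.3881 0.2939 0.016 ]
 [0.4197 0.2946 0.016 ]
 [0.4323 0.2671 0.016 ]
 [0.4174 0.2414 0.016 ]
 [0.3864 0.2415 0.016 ]] [0.4027 0.2678 0.016 ]
[0.02996057 0.03160068 0.03024101 0.02967588 0.03109493 0.0301728 ] [  58.65618803    1.30740882  -65.26268832 -120.0649402   179.9189536
  117.36633058]
t 10.55 pos [0.5507 0.2539 0.1881] yaw -0.1 tilt 0.14 gap 0.0853 F [-0.2 -0.2  0.4] j1,j6 [0.36 0.36]
(np.float64(0.5407239546986774), np.float64(0.305377553378724), 0.1, 0) -> [-1.01 -5.16  8.79] [ 0.13 -0.05 -0.09]
(np.float64(0.5407239546986774), np.float64(0.305377553378724), 0.023, 0) -> [-1.02 -5.18 16.49] [ 0.13 -0.05 -0.09]
```

Emit:
{"api": "jog_arm", "payload": {"increments": "-1 -1 -5.2 4 0 0 0; -1 -1 -5.2 9 0 0 0; -1 -1 -5.2 13 0 0 0; -1 -1 -5.2 16.4 0 0 0; -1 -1 -5.2 16.4 0 0 0; -1 -1 -5.2 16.4 0 0 0; -1 -1 -5.2 16.4 0 0 0; 0.2 -1 -5.2 16.4 0 0 0"}}

```text
clock: 11.35
eef_pos: [0.5422, 0.3059, 0.0264]
tool_rot: [0.0, 1.0, -0.001, 0.002]
ft_force: [0.8, 0.9, 0.8]
finger_gap: 0.0732
```

Emit:
{"api": "jog_arm", "payload": {"increments": "1 0 0 0 0 0 0; 1 0 0 0 0 0 0; 1 0 0 0 0 0 0; 1 0 0 0 0 0 0; 1 0 0 0 0 0 0; 1 0 0 0 0 0 0; 1 0 0 0 0 0 0; 1 0 0 0 0 0 0"}}

```text
clock: 12.15
eef_pos: [0.5428, 0.3062, 0.0281]
tool_rot: [0.0, 1.0, -0.001, 0.003]
ft_force: [-3.0, -1.7, 12.7]
finger_gap: 0.0426
```

```bash
python3 - <<'E'
from h import *
p=look('w7')
plan((.565,.03,.29,0))
E
```

```text
t 12.2 pos [0.5428 0.3062 0.0281] yaw -0.1 tilt 0.33 gap 0.0424 F [-2.7 -2.4 13.7] j1,j6 [0.44 0.44]
(0.565, 0.03, 0.29, 0) -> [  2.42  27.61 -26.18] [ 0.   -0.33 -0.11]
```

View pics/w7.png

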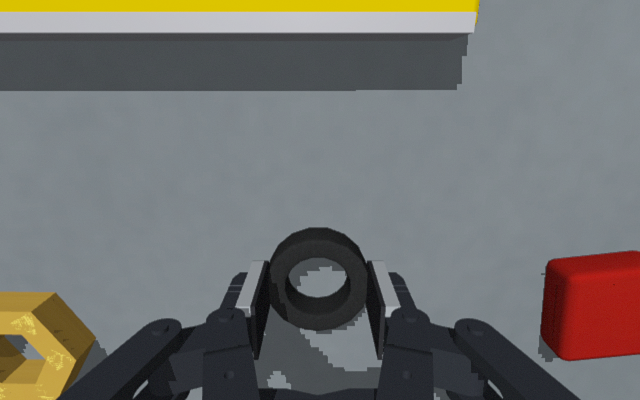

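```bash
python3 - <<'E'
from h import *
p=ctrl.camera('wrist')
for z in (0.016,): print(corners(p,[(318.5,241),(318.5,329),(318.5,259),(318.5,307),(271,285),(366,285)],z).round(4))
print(np.round(proj(p,(.5428,.3062,.016)),1))
E
```

```text
[[0.5442 0.327  0.016 ]
 [0.5442 0.2839 0.016 ]
 [0.5442 0.3188 0.016 ]
 [0.5442 0.2954 0.016 ]
 [0.5237 0.3065 0.016 ]
 [0.5647 0.3063 0.016 ]]
[285.4 315.3]
```

The bush is centred in the pads, and the 13 N comes from the tips resting on the bench. I'll lift it and carry it to the dowel.

Emit:
{"api": "jog_arm", "payload": {"increments": "1 0 0 -4 0 0 0; 1 0 0 -9 0 0 0; 1 0 0 -14 0 0 0; 1 0 2 -19 0 0 0; 1 1 6 -22.2 0 0 0; 1 2 11 -22.2 0 0 0; 1 2.1 16 -22.2 0 -0.3 0; 1 2.1 21 -22.2 0 -0.3 0"}}

```text
clock: 13.05
eef_pos: [0.5621, 0.0996, 0.2509]
tool_rot: [-0.0, 1.0, -0.001, 0.001]
ft_force: [0.4, -0.6, -0.6]
finger_gap: 0.0421
```

```bash
python3 - <<'E'
from h import *
plan((.5645,-.035,.245,0))
E
```

```text
t 13.05 pos [0.5621 0.0996 0.2509] yaw -0.1 tilt 0.1 gap 0.0421 F [ 0.4 -0.6 -0.6] j1,j6 [0.09 0.1 ]
(0.5645, -0.035, 0.245, 0) -> [ 0.26 13.46  0.59] [-0.   -0.1  -0.09]
```

Emit:
{"api": "jog_arm", "payload": {"increments": "1 0.2 5 0.6 0 0 0; 1 0.2 10 0.6 0 0 0; 1 0.2 13.5 0.6 0 0 0; 1 0.2 13.5 0.6 0 0 0; 1 0.2 13.5 0.6 0 0 0; 1 0.2 13.5 0.6 0 0 0; 1 0.2 13.5 0.6 0 0 0; 1 0.2 13.5 0.6 0 0 0"}}

```text
clock: 13.85
eef_pos: [0.5639, -0.0344, 0.2449]
tool_rot: [-0.0, 1.0, -0.0, 0.001]
ft_force: [-0.3, 0.2, 1.5]
finger_gap: 0.0425
```

```bash
python3 - <<'E'
from h import *
p=look('w8')
cv2.imwrite('pics/w8z.png',cv2.cvtColor(cv2.resize(p['image'][150:350,230:410],None,fx=3,fy=3,interpolation=cv2.INTER_NEAREST),cv2.COLOR_RGB2BGR))
plan((.5645,-.035,.16,0))
for y in (-.036,-.0335,-.031): print(y,np.round(proj(p,(.565,y-.009,.18)),1),np.round(proj(p,(.565,y-.009,.188)),1))
E
```

```text
t 13.9 pos [ 0.5639 -0.0346  0.2448] yaw -0.0 tilt 0.09 gap 0.0424 F [-0.6  0.  -0.7] j1,j6 [-0.14 -0.14]
(0.5645, -0.035, 0.16, 0) -> [0.05 0.04 8.48] [-0.01 -0.09 -0.02]
-0.036 [253.7 317.7] [260.  317.8]
-0.0335 [249.8 317.7] [256.  317.8]
-0.031 [245.8 317.7] [251.9 317.8]
```

View pics/w8z.png

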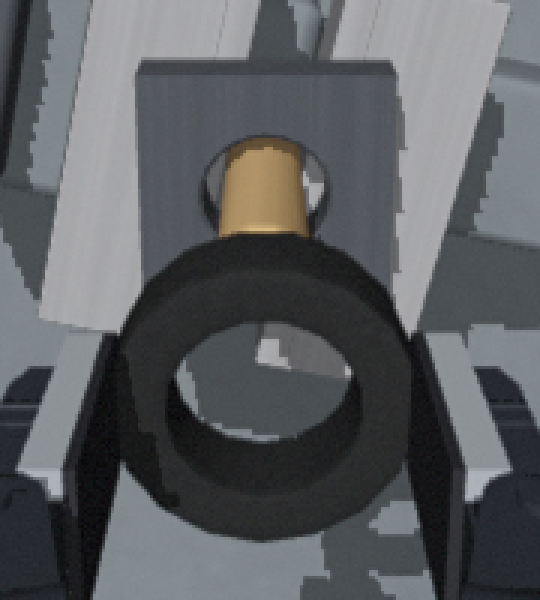

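The dowel axis at column 317 lines up with the bush hole at column 318, and its tip is hidden just behind the rim, as predicted. Lowering now.

Emit:
{"api": "jog_arm", "payload": {"increments": "1 0.1 0 2 0 0 0; 1 0.1 0 4 0 0 0; 1 0.1 0 6 0 0 0; 1 0.1 0 6.8 0 0 0; 1 0.1 0 7.0 0 0 0; 1 0.1 0 7.0 0 0 0; 1 0.1 0 7.0 0 0 0; 1 0.1 0 7.0 0 0 0"}}

```text
clock: 14.7
eef_pos: [0.5654, -0.0346, 0.1756]
tool_rot: [0.0, 1.0, -0.0, 0.001]
ft_force: [-0.5, -0.3, -0.0]
finger_gap: 0.0419
```

Emit:
{"api": "jog_arm", "payload": {"increments": "0.5 0 0 0 0 0 0; 0.2 0 0 0 0 0 0; -0.3 0 0 0 0 0 0; -1 0 0 0 0 0 0; -1 0 0 0 0 0 0; -1 0 0 -3 0 0 0; -1 0 0 -6 0 0 0; -1 0 0 -7.5 0 0 0"}}

```text
clock: 15.5
eef_pos: [0.5658, -0.0347, 0.2531]
tool_rot: [0.0, 1.0, -0.0, 0.003]
ft_force: [-1.0, 0.3, 0.3]
finger_gap: 0.0852
```

```bash
python3 - <<'E'
from h import *
p=look('w9')
plan((.43,.22,.19,30),(.43,.22,.19,-30))
E
```

```text
t 15.55 pos [ 0.5664 -0.0348  0.2547] yaw -0.0 tilt 0.46 gap 0.0858 F [0.7 0.2 2.8] j1,j6 [-0.14 -0.14]
(0.43, 0.22, 0.19, 30) -> [-13.7  -25.48   6.34] [  0.17  -0.44 -30.01]
(0.43, 0.22, 0.19, -30) -> [-13.7  -25.48   6.34] [-0.08 -0.46 29.99]
```

View pics/w9.png

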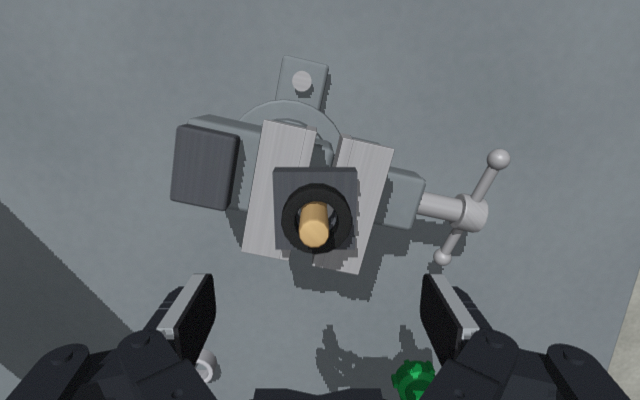

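The bush sits on the plate round the dowel at (316,217). Next is the nut, with yaw about 29° to grip a pair of flats.

Emit:
{"api": "jog_arm", "payload": {"increments": "-1 0 -4 0 0 -0.4 0; -1 -2 -8 0 0 -0.4 -8; -1 -5 -12 0 0 -0.4 -15; -1 -9 -16 0 0 -0.4 -22; -1 -12 -20 0 0 -0.4 -28.7; -1 -14.1 -24 3 0 -0.4 -28.7; -1 -14.1 -26.4 6 0 -0.4 -28.7; -1 -14.1 -26.4 6 0 -0.4 -28.7"}}

```text
clock: 16.35
eef_pos: [0.4231, 0.231, 0.1895]
tool_rot: [0.002, 0.968, 0.249, -0.003]
ft_force: [0.4, -0.7, 0.4]
finger_gap: 0.0854
```

```bash
python3 - <<'E'
from h import *
p=ctrl.camera('wrist')
p=look('w10',('backnut_mid',.008))
cv2.imwrite('pics/w10z.png',cv2.cvtColor(cv2.resize(p['image'][80:230,220:420],None,fx=4,fy=4,interpolation=cv2.INTER_NEAREST),cv2.COLOR_RGB2BGR))
plan((.4027,.2678,.1,28.7))
E
```

```text
backnut_mid 0.6 px 128 314 [0.3992 0.2703 0.008 ]
t 16.5 pos [0.4262 0.2289 0.1935] yaw 28.7 tilt 0.18 gap 0.0851 F [-0.3 -0.5  0.5] j1,j6 [ 0.4 -0.1]
(0.4027, 0.2678, 0.1, 28.7) -> [-0.19 -4.57  9.34] [0.18 0.01 0.  ]
```

View pics/w10z.png

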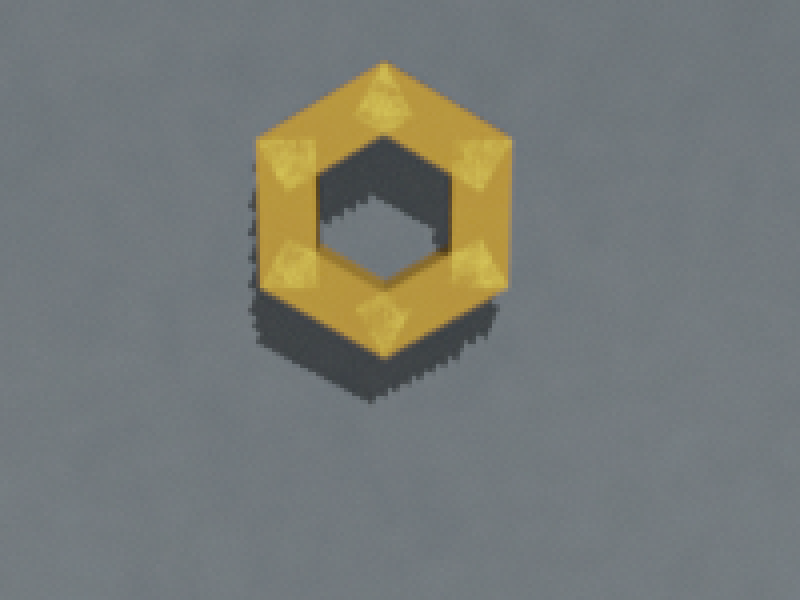

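The nut's flats run straight up the picture, so the yaw is right. The centre is near zoom (385,212).

```bash
python3 - <<'E'
from h import *
p=ctrl.camera('wrist')
A=corners(p,[(220+u/4,80+v/4) for u,v in [(385,62),(512,138),(508,288),(385,357),(260,290),(257,138)]],.016)
c=A.mean(0); print(c.round(4),np.linalg.norm(A[:3]-A[3:],axis=1))
plan((c[0],c[1],.024,28.7))
E
```

```text
[0.4051 0.2671 0.016 ] [0.06042021 0.0609201  0.0604493 ]
t 16.55 pos [0.4266 0.2287 0.194 ] yaw 28.6 tilt 0.19 gap 0.0854 F [-0.2 -0.1 -0.2] j1,j6 [ 0.4 -0.1]
(np.float64(0.40512264142404913), np.float64(0.26709529033094864), 0.024, 28.7) -> [-0.06 -4.45 16.98] [ 0.18 -0.06 -0.05]
```

Emit:
{"api": "jog_arm", "payload": {"increments": "-1 -0.1 -4.5 4 0.2 0 0; -1 -0.1 -4.5 9 0.2 0 0; -1 -0.1 -4.5 13 0.2 0 0; -1 -0.1 -4.5 16.8 0.2 0 0; -1 -0.1 -4.5 16.8 0.2 0 0; -1 -0.1 -4.5 16.8 0.2 0 0; -1 -0.1 -4.5 16.8 0.2 0 0; 0.2 -0.1 -4.5 16.8 0.2 0 0"}}

```text
clock: 17.35
eef_pos: [0.4058, 0.2677, 0.0279]
tool_rot: [-0.001, 0.969, 0.247, 0.002]
ft_force: [-0.7, -0.1, -0.1]
finger_gap: 0.0731
```

Emit:
{"api": "jog_arm", "payload": {"increments": "1 0 0 0 0 0 0; 1 0 0 0 0 0 0; 1 0 0 0 0 0 0; 1 0 0 0 0 0 0; 1 0 0 0 0 0 0; 1 0 0 0 0 0 0; 1 0 0 0 0 0 0; 1 0 0 0 0 0 0"}}

```text
clock: 18.15
eef_pos: [0.4064, 0.268, 0.0298]
tool_rot: [-0.001, 0.969, 0.247, 0.003]
ft_force: [-4.9, -4.3, 23.2]
finger_gap: 0.0489
```

```bash
python3 - <<'E'
from h import *
p=look('w11')
plan((.5645,-.035,.26,28.7),(.5645,-.035,.26,0))
E
```

```text
t 18.2 pos [0.4065 0.268  0.0298] yaw 28.6 tilt 0.38 gap 0.0488 F [-4.6 -3.2 22.8] j1,j6 [ 0.49 -0.01]
(0.5645, -0.035, 0.26, 28.7) -> [ -0.5   34.16 -23.03] [-0.01 -0.38 -0.06]
(0.5645, -0.035, 0.26, 0) -> [ -0.5   34.16 -23.03] [-0.1  -0.37 28.64]
```

View pics/w11.png

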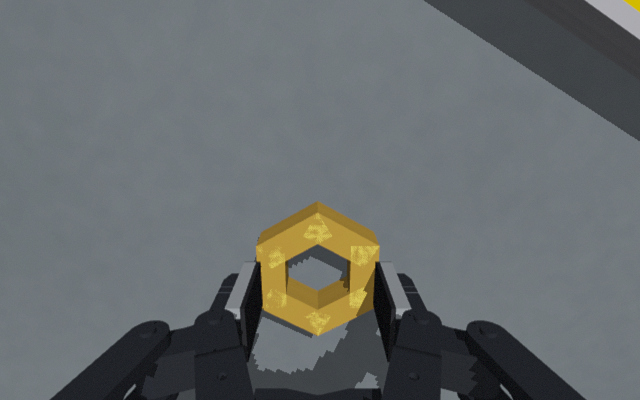

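Emit:
{"api": "jog_arm", "payload": {"increments": "1 0 0 -4 0 0 0; 1 0 0 -9 0 0 0; 1 0 0 -14 0 -0.4 0; 1 0 2 -19 0 -0.4 0; 1 0 6 -21.5 0 -0.4 7; 1 0 11 -21.5 0 -0.4 14; 1 0 16 -21.5 0 -0.4 21; 1 -0.2 21 -21.5 0 -0.4 28.6"}}

```text
clock: 19.0
eef_pos: [0.5045, 0.0805, 0.2456]
tool_rot: [-0.001, 1.0, -0.002, 0.0]
ft_force: [1.8, 1.2, -1.4]
finger_gap: 0.0481
```

```bash
python3 - <<'E'
from h import *
p=look('w12')
cv2.imwrite('pics/w12z.png',cv2.cvtColor(cv2.resize(p['image'][180:350,230:410],None,fx=3.5,fy=3.5,interpolation=cv2.INTER_NEAREST),cv2.COLOR_RGB2BGR))
plan((.5645,-.035,.245,0))
E
```

```text
t 19.05 pos [0.5072 0.075  0.2455] yaw -0.9 tilt 0.11 gap 0.0483 F [-0.  -5.5 -1.7] j1,j6 [0.06 0.07]
(0.5645, -0.035, 0.245, 0) -> [ 5.9  10.91  0.06] [ 0.03 -0.11 -0.9 ]
```

View pics/w12z.png

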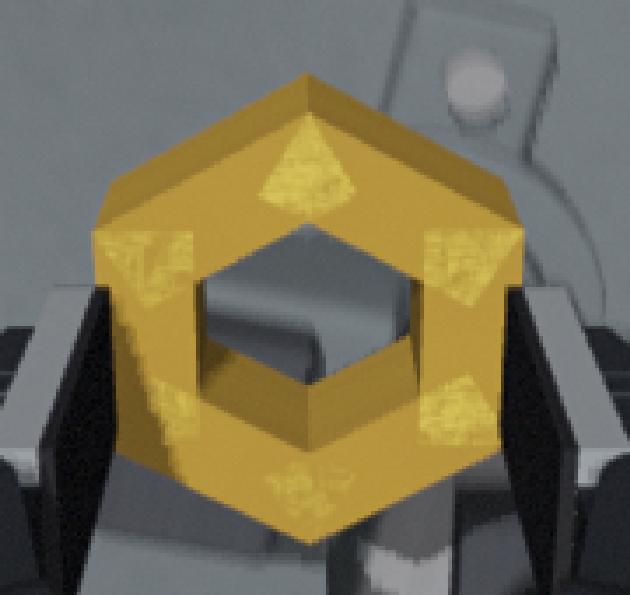

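```bash
python3 - <<'E'
from h import *
p=ctrl.camera('wrist'); s=ctrl.get_state()
for dz in (-.012,-.015):
  A=corners(p,[(230+u/3.5,180+v/3.5) for u,v in [(308,113),(523,230),(500,452),(310,545),(117,455),(93,230)]],s['eef_pos'][2]+dz)
  print(dz,toolR(s).inv().apply(A.mean(0)-s['eef_pos']).round(4),np.linalg.norm(A[:3]-A[3:],axis=1))
plan((.5645,-.035,.245,0))
E
```

```text
-0.012 [ 0.0027 -0.0005  0.012 ] [0.05941657 0.05853256 0.05846507]
-0.015 [0.0026 0.0012 0.015 ] [0.06072873 0.0598252  0.05975621]
t 19.1 pos [0.5057 0.0779 0.2452] yaw -0.5 tilt 0.05 gap 0.0485 F [-0.7  0.3 -1.9] j1,j6 [0.06 0.07]
(0.5645, -0.035, 0.245, 0) -> [ 5.97 11.24  0.02] [-0.04 -0.03 -0.48]
```

Emit:
{"api": "jog_arm", "payload": {"increments": "1 3 5 0 0 0 -0.5; 1 5.8 10 0 0 0 -0.5; 1 5.8 11 0 0 0 -0.5; 1 5.8 11 0 0 0 -0.5; 1 5.8 11 0 0 0 -0.5; 1 5.8 11 0 0 0 -0.5; 1 5.8 11 0 0 0 -0.5; 1 5.8 11 0 0 0 -0.5"}}

```text
clock: 19.9
eef_pos: [0.5626, -0.0318, 0.2453]
tool_rot: [-0.0, 1.0, 0.001, 0.0]
ft_force: [0.4, -0.6, -1.6]
finger_gap: 0.0485
```

```bash
python3 - <<'E'
from h import *
p=look('w13')
cv2.imwrite('pics/w13z.png',cv2.cvtColor(cv2.resize(p['image'][150:350,230:410],None,fx=3,fy=3,interpolation=cv2.INTER_NEAREST),cv2.COLOR_RGB2BGR))
plan((.5635,-.0325,.192,0))
E
```

```text
t 19.95 pos [ 0.5627 -0.0319  0.2453] yaw 0.1 tilt 0.06 gap 0.0486 F [-0.1 -0.3 -0.8] j1,j6 [-0.14 -0.14]
(0.5635, -0.0325, 0.192, 0) -> [0.08 0.06 5.33] [-0.04 -0.04  0.07]
```

View pics/w13z.png

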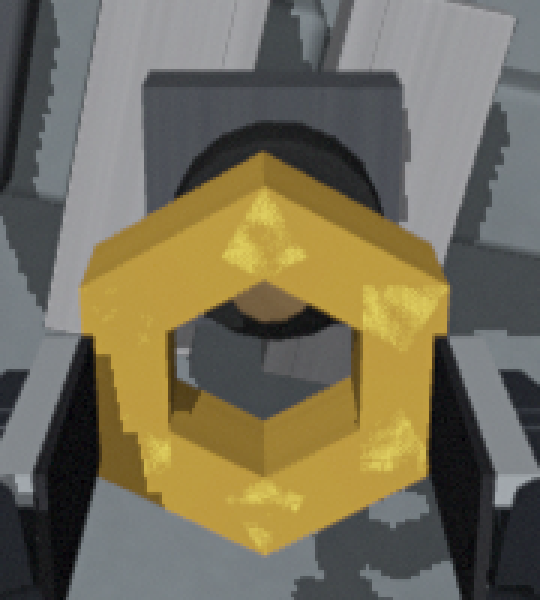

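The dowel tip shows in the nut's hole at zoom (270,310), within about 1 mm of the hole's column. Lowering now.

Emit:
{"api": "jog_arm", "payload": {"increments": "1 0.1 0 1.5 0 0 0; 1 0.1 0 3 0 0 0; 1 0.1 0 4.3 0 0 0; 1 0.1 0 5 0 0 0; 1 0.1 0 5.2 0 0 0; 1 0.1 0 5.2 0 0 0; 1 0.1 0 5.2 0 0 0; 1 0.1 0 5.2 0 0 0"}}

```text
clock: 20.75
eef_pos: [0.564, -0.032, 0.1939]
tool_rot: [-0.0, 1.0, 0.001, 0.001]
ft_force: [-0.4, -0.5, -1.7]
finger_gap: 0.0483
```

Emit:
{"api": "jog_arm", "payload": {"increments": "0.5 0 0 0 0 0 0; 0.2 0 0 0 0 0 0; -0.3 0 0 0 0 0 0; -1 0 0 0 0 0 0; -1 0 0 0 0 0 0; -1 0 0 -2 0 0 0; -1 0 0 -4 0 0 0; -1 0 0 -6 0 0 0"}}

```text
clock: 21.55
eef_pos: [0.5638, -0.032, 0.2546]
tool_rot: [-0.0, 1.0, 0.001, 0.001]
ft_force: [0.2, 0.0, -0.1]
finger_gap: 0.0858
```

```bash
python3 - <<'E'
from h import *
p=look('w14')
plan((.419,-.33,.19,0))
E
```

```text
t 21.6 pos [ 0.565  -0.0321  0.258 ] yaw 0.1 tilt 0.36 gap 0.0856 F [0.1 0.3 3.5] j1,j6 [-0.14 -0.14]
(0.419, -0.33, 0.19, 0) -> [-14.68  29.77   6.72] [ 0.01 -0.36  0.07]
```

View pics/w14.png

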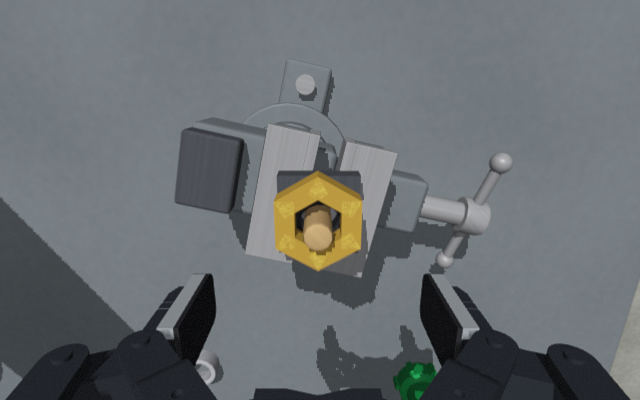

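The nut lies flat round the dowel at (318,222). Last is the sleeve.

Emit:
{"api": "jog_arm", "payload": {"increments": "-1 -2 4 0 0 -0.4 0; -1 -4.5 8.5 0 0 -0.4 0; -1 -7 13 0 0 -0.4 0; -1 -9.5 17.5 0 0 -0.4 0; -1 -12 22 0 0 -0.4 0; -1 -14.6 26 3.5 0 -0.4 0; -1 -14.6 29.5 6.5 0 -0.4 0; -1 -14.6 29.5 6.5 0 -0.4 0"}}

```text
clock: 22.4
eef_pos: [0.4177, -0.3295, 0.189]
tool_rot: [-0.001, 1.0, -0.001, -0.002]
ft_force: [0.1, 1.1, 0.5]
finger_gap: 0.0853
```

```bash
python3 - <<'E'
from h import *
ctrl.camera('wrist');p=look('w15',('sleeve_mid',.01))
cv2.imwrite('pics/w15z.png',cv2.cvtColor(cv2.resize(p['image'][80:230,220:420],None,fx=4,fy=4,interpolation=cv2.INTER_NEAREST),cv2.COLOR_RGB2BGR))
plan((.419,-.288,.1,0))
E
```

```text
sleeve_mid 0.97 px 136 317 [ 0.4185 -0.286   0.01  ]
t 22.55 pos [ 0.4199 -0.3271  0.1921] yaw 0.0 tilt 0.06 gap 0.0854 F [-0.1 -0.5  0.7] j1,j6 [-0.75 -0.75]
(0.419, -0.288, 0.1, 0) -> [-0.08 -3.9   9.22] [-0.03  0.06  0.04]
```

View pics/w15z.png

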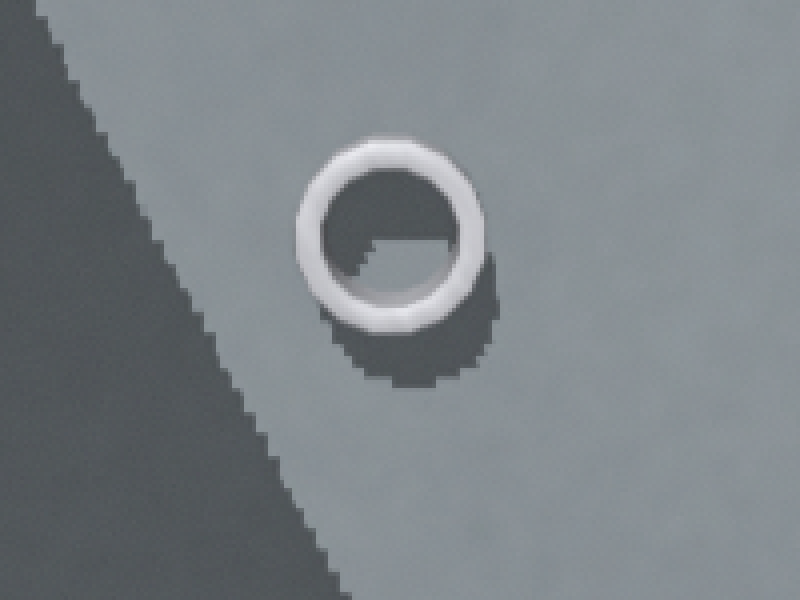

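The sleeve ring is at px (317,139), and both measurements agree to 2 mm.

Emit:
{"api": "jog_arm", "payload": {"increments": "-1 -0.1 -4.0 4 0 0 0; -1 -0.1 -4.0 9 0 0 0; -1 -0.1 -4.0 13 0 0 0; -1 -0.1 -4.0 16.2 0 0 0; -1 -0.1 -4.0 16.2 0 0 0; -1 -0.1 -4.0 16.2 0 0 0; -1 -0.1 -4.0 16.2 0 0 0; 0.2 -0.1 -4.0 16.2 0 0 0"}}

```text
clock: 23.35
eef_pos: [0.4198, -0.2876, 0.0321]
tool_rot: [0.001, 1.0, 0.0, 0.001]
ft_force: [-0.4, 0.8, 0.4]
finger_gap: 0.0734
```

Emit:
{"api": "jog_arm", "payload": {"increments": "1 0 0 0 0 0 0; 1 0 0 0 0 0 0; 1 0 0 0 0 0 0; 1 0 0 0 0 0 0; 1 0 0 0 0 0 0; 1 0 0 0 0 0 0; 1 0 0 0 0 0 0; 1 0 0 0 0 0 0"}}

```text
clock: 24.15
eef_pos: [0.4201, -0.2879, 0.0333]
tool_rot: [0.001, 1.0, 0.0, 0.001]
ft_force: [-2.9, 2.8, 14.0]
finger_gap: 0.0361
```

```bash
python3 - <<'E'
from h import *
p=look('w16')
plan((.564,-.034,.265,0))
E
```

```text
t 24.2 pos [ 0.4201 -0.2879  0.0332] yaw 0.0 tilt 0.19 gap 0.0363 F [-2.6  2.4 14.7] j1,j6 [-0.69 -0.69]
(0.564, -0.034, 0.265, 0) -> [ 14.47 -25.32 -23.2 ] [ 0.13 -0.14  0.05]
```

View pics/w16.png

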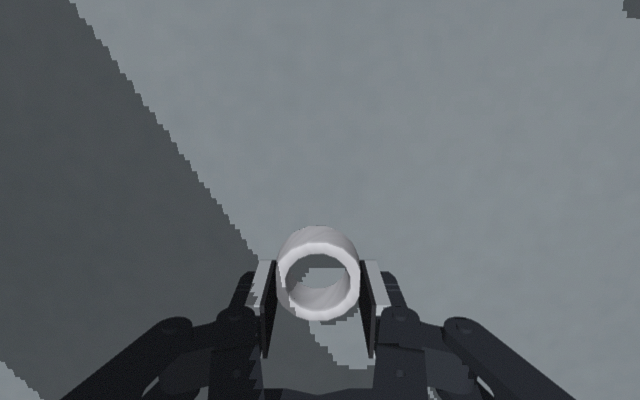

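Emit:
{"api": "jog_arm", "payload": {"increments": "1 0 0 -4 0 0 0; 1 0 0 -9 0 0 0; 1 0 0 -14 0 0 0; 1 2 -3 -18 0 0 0; 1 4.5 -7 -22 0 0 0; 1 7 -11 -22.7 0 0 0; 1 9.5 -15.5 -22.7 0 0 0; 1 12 -20 -22.7 0 0 0"}}

```text
clock: 25.0
eef_pos: [0.5333, -0.0978, 0.261]
tool_rot: [0.001, 1.0, 0.0, 0.002]
ft_force: [0.7, -0.8, -0.9]
finger_gap: 0.0361
```

```bash
python3 - <<'E'
from h import *
plan((.564,-.033,.255,0))
E
```

```text
t 25.0 pos [ 0.5333 -0.0978  0.261 ] yaw 0.0 tilt 0.28 gap 0.0361 F [ 0.7 -0.8 -0.9] j1,j6 [-0.27 -0.27]
(0.564, -0.033, 0.255, 0) -> [ 3.07 -6.48  0.59] [ 0.16 -0.23  0.02]
```

Emit:
{"api": "jog_arm", "payload": {"increments": "1 1.5 -3 0.5 0 -0.2 0; 1 3 -6.5 0.5 0 -0.2 0; 1 3.1 -6.5 0.5 0 -0.2 0; 1 3.1 -6.5 0.5 0 -0.2 0; 1 3.1 -6.5 0.5 0 -0.2 0; 1 3.1 -6.5 0.5 0 -0.2 0; 1 3.1 -6.5 0.5 0 -0.2 0; 1 3.1 -6.5 0.5 0 -0.2 0"}}

```text
clock: 25.8
eef_pos: [0.5641, -0.0334, 0.256]
tool_rot: [0.001, 1.0, -0.0, 0.0]
ft_force: [-0.4, 0.3, -1.5]
finger_gap: 0.0361
```

```bash
python3 - <<'E'
from h import *
p=look('w17')
cv2.imwrite('pics/w17z.png',cv2.cvtColor(cv2.resize(p['image'][150:350,230:410],None,fx=3,fy=3,interpolation=cv2.INTER_NEAREST),cv2.COLOR_RGB2BGR))
s=ctrl.get_state()
A=corners(p,[(318.5,242),(318.5,321)],s['eef_pos'][2]-.013);print(A.round(4))
plan((.564,-.033,.2115,0))
E
```

```text
[[ 0.5654 -0.0134  0.243 ]
 [ 0.5654 -0.0522  0.243 ]]
t 25.85 pos [ 0.5642 -0.0333  0.256 ] yaw -0.0 tilt 0.17 gap 0.0359 F [-0.1 -0.4 -0.7] j1,j6 [-0.14 -0.14]
(0.564, -0.033, 0.2115, 0) -> [-0.02 -0.04  4.45] [ 0.16 -0.04 -0.02]
```

View pics/w17z.png

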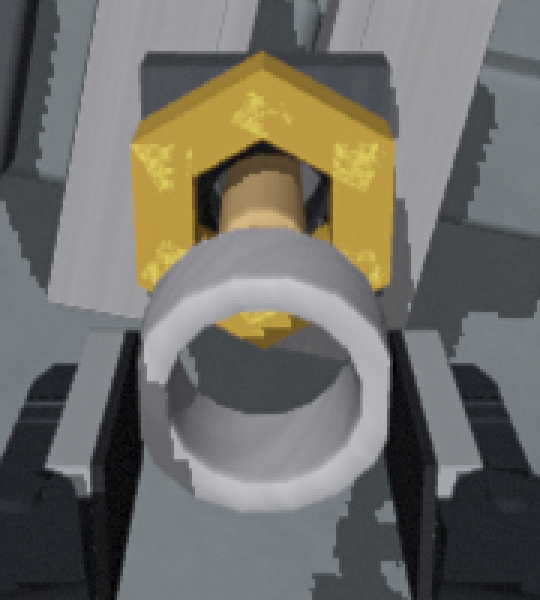

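The camera puts the sleeve centre at (0.5654, −0.0328) and the dowel at (0.565, −0.033). Lowering now.

Emit:
{"api": "jog_arm", "payload": {"increments": "1 0 0 1.5 0 0 0; 1 0 0 3 0 0 0; 1 0 0 4 0 0 0; 1 0 0 4.3 0 0 0; 1 0 0 4.4 0 0 0; 1 0 0 4.4 0 0 0; 1 0 0 4.4 0 0 0; 1 0 0 4.4 0 0 0"}}

```text
clock: 26.65
eef_pos: [0.5644, -0.0334, 0.2125]
tool_rot: [0.001, 1.0, -0.0, 0.001]
ft_force: [0.6, 0.9, -1.0]
finger_gap: 0.0363
```

```bash
python3 - <<'E'
from h import *
p=look('w18'); plan((.564,-.033,.2115,0))
E
```

```text
t 26.7 pos [ 0.5643 -0.0334  0.2123] yaw -0.0 tilt 0.18 gap 0.0361 F [ 0.4 -0.1 -1.2] j1,j6 [-0.14 -0.14]
(0.564, -0.033, 0.2115, 0) -> [-0.03 -0.04  0.08] [ 0.16 -0.07 -0.02]
```

View pics/w18.png

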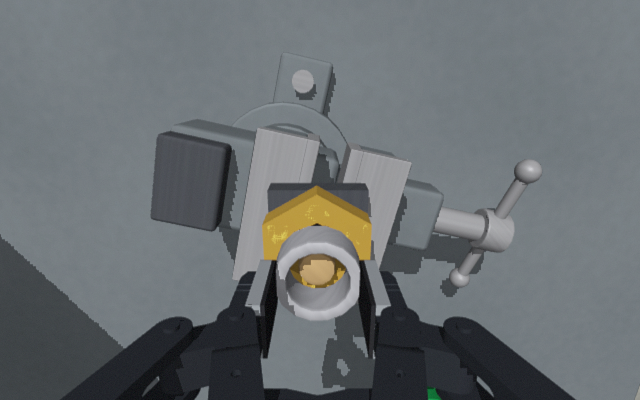

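The dowel end is inside the sleeve at (318,268). I'll release gently.

Emit:
{"api": "jog_arm", "payload": {"increments": "0.5 0 0 0 0 0 0; 0.2 0 0 0 0 0 0; -0.3 0 0 0 0 0 0; -1 0 0 0 0 0 0; -1 0 0 0 0 0 0; -1 0 0 -2 0 0 0; -1 0 0 -4 0 0 0; -1 0 0 -6 0 0 0"}}

```text
clock: 27.5
eef_pos: [0.5642, -0.0332, 0.2731]
tool_rot: [0.001, 1.0, -0.0, 0.001]
ft_force: [0.1, -0.5, -0.2]
finger_gap: 0.0855
```

Emit:
{"api": "jog_arm", "payload": {"increments": "-1 0 2 -4 0 0 0; -1 0 4 -6 0 0 0; -1 0 6 -6 0 0 0; -1 0 6 -6 0 0 0; -1 0 6 -6 0 0 0; -1 0 6 -6 0 0 0; -1 0 6 -6 0 0 0; -1 0 6 -6 0 0 0"}}

```text
clock: 28.3
eef_pos: [0.5641, -0.0925, 0.3331]
tool_rot: [0.001, 1.0, 0.0, 0.0]
ft_force: [0.6, 0.0, -0.6]
finger_gap: 0.0852
```

```bash
python3 - <<'E'
from h import *
Z=dict(plate_mid=.138,bush_mid=.154,backnut_mid=.17,sleeve_mid=.188)
p=look('w19',*Z.items()); q=ctrl.camera('scene'); save(q,'scene1')
cv2.imwrite('pics/s1z.png',cv2.cvtColor(cv2.resize(q['image'][150:260,230:390],None,fx=5,fy=5,interpolation=cv2.INTER_CUBIC),cv2.COLOR_RGB2BGR))
for z in (.138,.154,.17,.188): print(np.round(proj(q,(.565,-.033,z)),1),np.round(proj(p,(.565,-.033,z)),1))
for t in ('level','socket_tray','padlock','sprinkler'):
  for r in ctrl.tip_of(q,t)[:1]: a,b=r['location']; print(t,np.round(at(q,a*400,b*640,0),3))
plan()
E
```

```text
bush_mid 0.42 px 117 316 [ 0.5639 -0.0348  0.154 ]
backnut_mid 0.61 px 110 316 [ 0.5638 -0.0289  0.17  ]
sleeve_mid 0.59 px 115 316 [ 0.5641 -0.0308  0.188 ]
[193.3 304. ] [113.1 317.4]
[188.6 304.1] [114.5 317.4]
[183.8 304.1] [116.  317.4]
[178.3 304.1] [117.9 317.4]
level [ 0.484  0.423 -0.   ]
socket_tray [ 0.471 -0.441  0.   ]
padlock [0.673 0.284 0.   ]
sprinkler [ 0.692 -0.335  0.   ]
t 28.8 pos [ 0.5641 -0.0931  0.3333] yaw -0.0 tilt 0.18 gap 0.0854 F [ 0.9  0.1 -0.9] j1,j6 [-0.24 -0.24]
```

View pics/s1z.png

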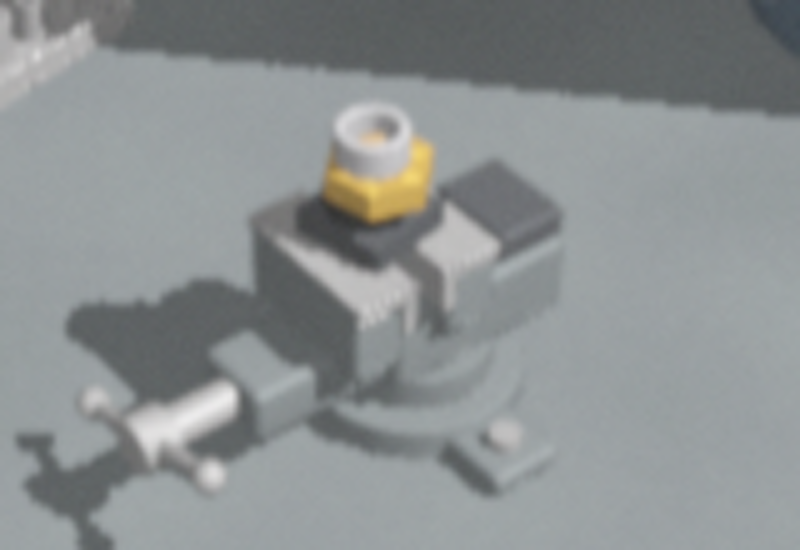

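View pics/w19.png

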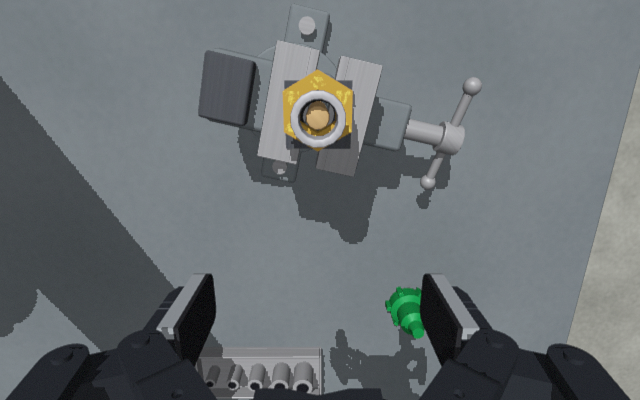

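The stack is complete and level: plate, bush, nut, sleeve, with the dowel end visible inside the sleeve at (318,117). The gripper is clear and the bystanders haven't moved.

```bash
python3 -c "
from station import ctrl
print(ctrl.job_done())"
```

```text
the job is handed in; nothing more can be done
None
```

The four parts are on the dowel in order: plate on the vice jaws, then bush, nut and sleeve. I handed the job in at about 29 s of the 96 s; no verdict came back.

- **Stack:** The last scene and wrist pictures show all four parts lying flat on one another. The dowel's end is visible inside the sleeve. The networks put the bush, nut and sleeve centres within about 4 mm of the dowel axis, against a limit of 9 mm. They did not report the plate in that last picture, so I confirmed it only by eye.
- **Heights:** I did not measure these in the final pictures. They follow from each part's release height, about 1 mm above its seat.
- **Bystanders:** In the scene picture, the level, socket tray, padlock and sprinkler fitting are within about 10 mm of where the networks first put them. That is within the networks' error and under the 30 mm limit.
- **Robot:** The gripper is open and clear of the stack, with contact forces near zero.
- **Disagreements:** With a part gripped, the finger opening read 2–4 mm less than the part's true width. Closing the fingers also pushed the parts down on the bench, with 6–23 N at the wrist. Neither affected the placing.

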